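# Seat the keyed roller rotor in the bench pump and hold it home

## Task

Put the roller rotor back into the small bench pump: lift it by its black finger grip out of the tube rack, let the end of its keyed shaft into the pump's drive hub and turn it under light pressure until the key slips into the keyway. Then keep pushing, against the spring in the hub, until the rotor's lower disc sits fully home on the hub, and finish there with the rotor still gripped and pressed down, so that the retaining fork can be fitted. Go gently, the gearbox bearing takes no more than 40 N of push, and leave the rack with its tubes and the glassware and bottles standing where they are.

Things in the scene. Friction and masses are not known exactly. Their poses are not given: they have to be found in the camera images.
- rotor: Roller rotor of a pump, 0.14 to 0.24 kg, standing in the tube rack. Origin on its axis in the underside of its lower disc (the seat face); z up along the axis, x toward the key. Above the origin two aluminium discs, 52 mm in diameter, with six white rollers between, 26 mm high together, then the grip; below it the keyed shaft.
- rotor_grip (a point): Point on the rotor's axis 48 mm above its origin, where to hold it: a black flat-sided finger grip, 36 mm long (rotor x), 16 mm thick (rotor y), 36 mm high (26 to 62 mm above the origin), strong enough for a firm grip. A short white index line on the +x half of its top, and a small rib on the disc there, mark the key's side.
- shaft_tip (a point): End of the rotor's steel shaft, 40 mm below its origin. The shaft is 12 mm in diameter, its last 4 mm tapering to 7 mm. The key, on its +x side, is 5 mm wide, stands out to 9 mm from the axis and runs from 12 mm above this point to just under the disc: the plain end enters the bore first, then the key lands on the hub unless it is over the keyway.
- hub_mouth (a point): Centre of the top face of the pump's drive hub, 92 mm above the worktop; z up, x toward the keyway, turns with the hub. Steel, 34 mm in diameter, with a bore 13.6 mm wide and 40 mm deep and, on its +x side, a keyway 6.6 mm wide, out to 10 mm from the axis, as deep as the bore. With the rotor home, the rotor's origin lies on this point and its x axis along this x axis.
- hub (a joint): Turn of the drive hub about the vertical in rad, relative to the pump's body, counterclockwise from above positive, 0 = keyway toward the back of the pump. The gearbox holds it: it turns only above 0.4 N m.
- thrust_pin (a joint): How far the sprung brass pin at the bottom of the hub's bore is pressed down, in m: 0 free, 0.008 with the rotor fully home. The shaft's end meets it when the rotor is 8 mm above home; it takes 3 N to start it and 1.2 N more for each mm, 12.6 N at home, more than the rotor weighs, so a rotor let go rises again.
- pump: The bench pump, fixed: white drive unit 130 x 150 x 50 mm (x, y, z) with an aluminium head block, deck 90 mm above the worktop, the hub in its middle. Origin on the worktop below the hub's axis; the panel faces -x. On the deck a curved track, 22 mm high, inside radius 30 mm, stands behind the hub, and two 24 mm studs 48 mm from the hub's axis.
- tube_rack: Loose stainless tube rack, 82 x 392 x 66 mm, two rows of nine holes along its y, origin at the centre of its underside. The rotor's shaft hangs in the back-row hole at x = 18.5, y = -73 mm of the rack, its lower disc resting on the rack's top, 66 mm up; the hole (20 mm) leaves the shaft a few mm of play.
- tube_04: Sample tube standing in the rack, 102 to 118 mm tall; leave it.
- tube_08: Sample tube standing in the rack, 102 to 118 mm tall; leave it.
- tube_12: Sample tube standing in the rack, 102 to 118 mm tall; leave it.
- tube_16: Sample tube standing in the rack, 102 to 118 mm tall; leave it.
- flask_a: Volumetric flask, 179 mm tall, at the back; leave it.
- rinse_bottle: Plastic bottle, 115 mm tall, at the back; leave it.
- beaker_50: Small glass beaker, 55 mm tall, to the right of the pump; leave it.
- vial_0: Vial, 42 mm tall, to the left of the pump; leave it.
- vial_2: Vial, 42 mm tall, to the right of the pump; leave it.
Not all that is in view belongs to the job. What is shaped like the rotor but purple or yellow is not meant.

How it is judged:
On the way, in this order (a step that is already met when the one before it is completed fails the run):
1. the rotor is lifted clear of the rack, held by the gripper (height (world z) of rotor above 0.115 m and contact force between rotor and tube_rack below 0.01 N and contact force between the fingers and rotor above 1 N), for 0.1 s.
2. the end of the shaft is in the hub's bore, the rotor upright (horizontal distance between rotor and hub_mouth below 0.004 m and z of rotor in the frame of hub_mouth below 0.037 m and angle between rotor's own z axis and vertical below 0.12 rad), for 0.05 s.
At the end, for the whole second after the job is handed in: The rotor's seat face is within 2 mm of the hub's top face, its axis within 2 mm of the hub's, upright within 0.06 rad, its key in the keyway; the sprung pin is pressed at least 6 mm, the rotor is at rest and the gripper still holds it (more than 3 N on it) (z of rotor in the frame of hub_mouth between -0.002 and 0.002 m and horizontal distance between rotor and hub_mouth below 0.002 m and angle between rotor's own z axis and vertical below 0.06 rad and angle between the x axis of rotor and the x axis of hub_mouth, either way round below 0.25 rad and value of joint thrust_pin above 0.006 m and contact force between the fingers and rotor above 3 N and linear speed of rotor below 0.01 m/s); the arm keeps its last pose, push and grip.
It fails at once if the rotor is pressed on the pump with more than 40 N (contact force between rotor and pump above 40 N).
It fails at once if the tube rack is shifted by more than 30 mm (distance of tube_rack from where it was at the start of the episode above 0.03 m).
It fails at once if a tube is knocked out or over (distance of any of tube_04, tube_08, tube_12, tube_16 from where it was at the start of the episode above 0.04 m or angle between any of tube_04, tube_08, tube_12, tube_16's own z axis and vertical above 0.5 rad).
It fails at once if a flask, bottle, beaker or vial is pushed more than 30 mm or knocked over (distance of any of flask_a, rinse_bottle, beaker_50, vial_0, vial_2 from where it was at the start of the episode above 0.03 m or angle between any of flask_a, rinse_bottle, beaker_50, vial_0, vial_2's own z axis and vertical above 0.5 rad).
It also fails if it takes over 38 s, if anything falls off the work surface, if the arm or the gripper's body presses on something with over 40 N, if the wrist force passes 120 N, or if a joint passes its speed limit or range.

## Robot

A 7-joint arm with a two-finger parallel gripper is mounted at the origin on a cart in front of the work surface, level with it; the furniture and walls round the work are solid. World frame = base frame: x ahead of the robot, y to its left, z up, the work surface at z = 0. Lengths are in m, angles in rad, forces in N, time in s.
With the tool pointing down it reaches from about 0.4 to 0.925 m from the base axis. Payload 5.6 kg.
Tool frame: the origin (TCP) lies on the mounting face of the last link; the fingertips stand 173 mm ahead of it and the grasp point (between the pads) lies 155 mm ahead of it (robot.tip_reach is the distance from the TCP to the fingertips, in m); z points along the fingers, y is the line along which they close (so a half turn about z gives the same grasp; the last joint's range is limited). The gripper opens to 85 mm and grips with 20 to 120 N. Pads are 22 mm wide; open, the fingers measure 114 mm over their backs; the gripper's body (76 mm by 85 mm) begins 54 mm behind the grasp point. The pads swing forward as they close: fully open they stand 13 mm farther back than shut.
Start: joints at [1.114, 0.468, -0.012, 1.603, 0.006, 1.071, -0.056], TCP at [0.261, -0.595, 0.405] pointing down, gripper open.
Joint ranges: [-2.53, 2.53], [-0.31, 2.02], [-1.57, 1.55], [0.28, 2.44], [-1.29, 4.43], [0.15, 1.84], [-2.92, 2.92]. Speed limits (rad/s): [2.57, 2.57, 3.14, 3.14, 3.14, 3.14, 3.14].

## Interface

Orientations are given as a unit quaternion [x, y, z, w].
In Python, from cell import robot, eyes gives the robot as it stands. Calls block until the motion is done:
- robot.move_to(position, orientation): joint-space move of the TCP to a pose.
- robot.servo_line(position, frame=None, rate=0.15, contact_N=None): straight line of the TCP; frame=None keeps the orientation; rate is the mean speed in m/s. With contact_N (N) it stops when the force on the tool has changed by that much, and returns True; else False.
- robot.move_joints(angles): joint-space move.
- robot.command_gripper(opening, force=None): finger opening in m; force is the grip in N (None keeps the last); returns when the fingers have stopped.
- robot.sleep(seconds).
- robot.solve_ik(position, orientation): joint angles nearest the present ones, or None.
- eyes.snapshot(name): name is "side" or "top" or "wrist"; returns (picture, depth): 420x560x3 uint8, blue, green, red; 420x560 float32, m along the optical axis (not along the pixel's ray), 0 where there is no reading.
- eyes.camera_model(name): a dict with "mtx" (3x3 intrinsics, pixels), "pose" (4x4, takes a point from camera to world coordinates); the wrist camera has in their place "T_tool_cam" (4x4, takes a point from camera to tool coordinates, whose origin is the TCP and whose axes are the flange's). Camera axes: x right, y down, z forward; pixel columns grow to the right and rows downward; lengths in m; the calibration is good to about 2 mm. A picture is of the moment at which its call begins: read the wrist's pose just before it. camera_model takes no time and is no camera call.
A pose or a line that the arm cannot do raises robot.PlanningError and nothing moves.
- robot.job_done(): hands the job in; it is judged then, once.
Readings, each from a call of its own:
- robot.current_t(): time.
- robot.current_qpos(): joint angles.
- robot.current_dq(): joint speeds.
- robot.current_joint_efforts(): joint torques, N m.
- robot.current_tool_pos(): TCP position.
- robot.current_ee_rot(): TCP orientation.
- robot.current_contact_force(): force on the tool from outside, world axes, zero at the start.
- robot.current_torque(): the same for the moment, N m.
- robot.current_gripper_width(): finger opening in m.
- robot.current_finger_force(): force on a finger pad.
Only numpy, scipy, OpenCV 4.12 (cv2) and the standard library are available. Lean on these libraries where they do the work, as an engineer would, in place of code of your own. Each camera call takes 0.05 s, during which the arm holds its last target. There are 200 camera calls.

## Working session

There is one attempt and no reset: what is moved stays moved. The work goes in short steps, each a Python script; the robot and the scene stay as the last script left them, time stands still between calls to the robot, and variables do not carry over. Pictures are saved under pics/ and viewed, at most 10 in all, crops included, and the job is handed in when it is done.

```bash
mkdir -p pics; ls
python3 - <<'E'
from cell import robot, eyes
import cv2, numpy as np
for n in ("top","side"):
    p,d=eyes.snapshot(n); cv2.imwrite(f"pics/{n}0.png",p); np.savez(f"pics/{n}0.npz",p=p,d=d)
    m=eyes.camera_model(n); print(n,np.round(m["mtx"],1).tolist(),np.round(m["pose"],3).tolist())
print(robot.current_t(), robot.current_ee_rot(), robot.current_tool_pos(), np.round(eyes.camera_model("wrist")["T_tool_cam"],3).tolist())
E
```

```text
pics
top [[407.2, 0.0, 284.3], [0.0, 407.2, 215.3], [0.0, 0.0, 1.0]] [[0.023, -0.988, 0.15, 0.432], [-0.999, -0.027, -0.03, -0.24], [0.034, -0.149, -0.988, 0.933], [0.0, 0.0, 0.0, 1.0]]
side [[505.4, 0.0, 285.1], [0.0, 505.4, 212.9], [0.0, 0.0, 1.0]] [[0.525, -0.588, 0.615, -0.076], [-0.851, -0.374, 0.37, -0.626], [0.012, -0.717, -0.697, 0.796], [0.0, 0.0, 0.0, 1.0]]
0.1 [ 9.78674041e-01  2.05417749e-01 -2.27890396e-04 -7.85794278e-04] [ 0.26123944 -0.59493787  0.40380728] [[-0.0, -0.959, -0.283, 0.071], [1.0, -0.0, 0.0, -0.0], [-0.0, -0.283, 0.959, 0.03], [0.0, 0.0, 0.0, 1.0]]
```

View pics/top0.png

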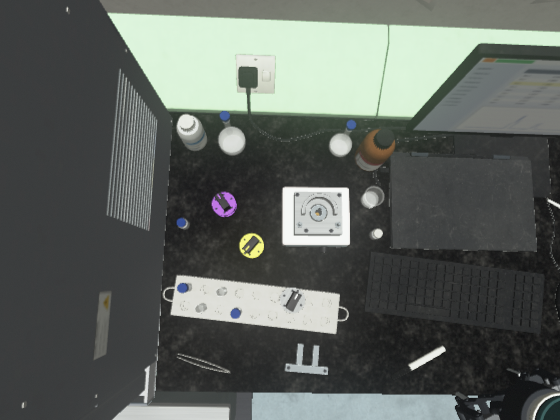

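View pics/side0.png

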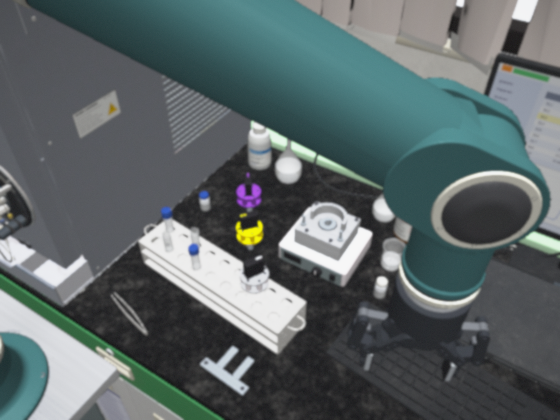

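```bash
cat > h.py <<'E'
from cell import robot, eyes
import cv2, numpy as np
from scipy.spatial.transform import Rotation as R
def wcam():
    T=np.eye(4); T[:3,:3]=R.from_quat(robot.current_ee_rot()).as_matrix(); T[:3,3]=robot.current_tool_pos()
    m=eyes.camera_model("wrist"); return m["mtx"],T@m["T_tool_cam"]
def pt(K,P,u,v,z):      # pixel -> world point at height z
    r=P[:3,:3]@np.linalg.solve(K,[u,v,1.]); return P[:3,3]+r*(z-P[2,3])/r[2]
def cloud(K,P,d):
    v,u=np.indices(d.shape); c=np.stack([(u-K[0,2])/K[0,0]*d,(v-K[1,2])/K[1,1]*d,d],-1)
    return c@P[:3,:3].T+P[:3,3]
def quat(yaw):          # tool down, tool y axis at angle yaw in world
    y=np.array([np.cos(yaw),np.sin(yaw),0]); z=np.array([0,0,-1.]); return R.from_matrix(np.stack([np.cross(y,z),y,z],1)).as_quat()
E
python3 - <<'E'
from h import *
f=np.load("pics/top0.npz"); p,d=f["p"],f["d"]; m=eyes.camera_model("top"); K,P=m["mtx"],m["pose"]
C=cloud(K,P,d)
for n,u,v in (("purple",224,204),("yellow",251,245),("rotor",292,300),("hub",319,213),("rackL",180,290),("rackR",335,325)): print(n,np.round(C[v,u],3))
a=C[285:316,275:310].reshape(-1,3); s=a[(a[:,2]>.118)&(a[:,2]<.14)]; print("grip top",len(s),np.median(s,0),s[:,:2].mean(0)); w,V=np.linalg.eigh(np.cov(s[:,:2].T)); print("long axis",V[:,1],np.sqrt(w*12))
s=a[(a[:,2]>.085)&(a[:,2]<.097)]; print("disc",len(s),(s.min(0)+s.max(0))/2,np.ptp(s,0))
cr=lambda u,v,h:cv2.resize(p[v-h:v+h,u-h:u+h],(400,400),interpolation=cv2.INTER_CUBIC)
cv2.imwrite("pics/crops.png",np.hstack([cr(292,300,25),cr(317,214,36)]))
E
```

```text
purple [ 0.577 -0.141  0.105]
yellow [ 0.494 -0.199  0.103]
rotor [ 0.388 -0.283  0.129]
hub [ 0.571 -0.342  0.058]
rackL [ 0.402 -0.065  0.12 ]
rackR [ 0.335 -0.377  0.067]
grip top 159 [ 0.38578962 -0.28522693  0.12796802] [ 0.38543231 -0.28522931]
long axis [-0.88366091  0.46812753] [0.01627723 0.03589467]
disc 343 [ 0.38488858 -0.2861176   0.09213824] [0.04993266 0.05079489 0.00909348]
```

View pics/crops.png

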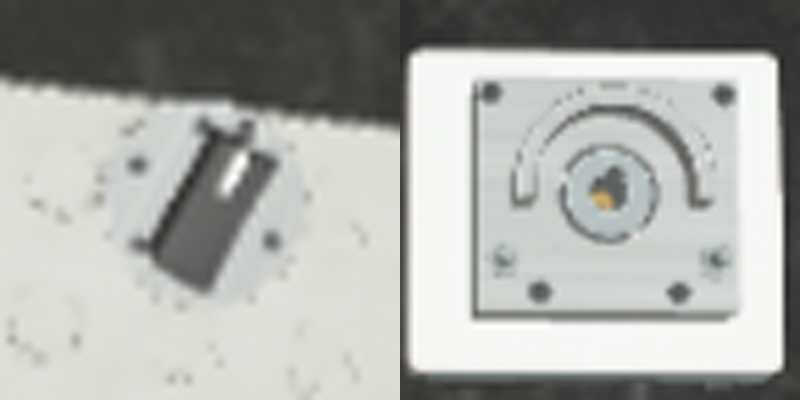

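Candidates for the rotor in the top view are purple (224,204), yellow (251,245), and the grey rotor with a black grip standing in the rack (292,300). I choose the one in the rack. The crop confirms aluminium discs and a black grip, with the white index and rib toward the upper right, so the key angle is about -28°. The hub is at (318,213), with its keyway roughly toward +x. Next I take close wrist views of both.

Run:
```python
from h import *
m=eyes.camera_model("top"); print("hub top-cam",pt(m["mtx"],m["pose"],318.4,212.7,.092))
hub=pt(m["mtx"],m["pose"],318.4,212.7,.092)
ims=[]
for n,xy,z,yaw in (("hub",hub[:2],.37,-90),("rot",(.3855,-.2855),.405,-117.9)):
    robot.move_to([*xy,z],quat(np.radians(yaw))); robot.sleep(.3)
    K,P=wcam(); p,d=eyes.snapshot("wrist"); np.savez(f"pics/w_{n}.npz",p=p,d=d,K=K,P=P)
    u,v=(K@((np.array([*xy,.092 if n=="hub" else .128])-P[:3,3])@P[:3,:3]))[:2]/((np.array([*xy,.092 if n=="hub" else .128])-P[:3,3])@P[:3,:3])[2]
    print(n,robot.current_t(),robot.current_tool_pos(),np.round(robot.current_qpos(),2),"expected px",u,v,"f",K[0,0])
    cv2.imwrite(f"pics/w_{n}.png",p)
```

```text
hub top-cam [ 0.56646521 -0.33702184  0.092     ]
hub 1.9333 [ 0.56612521 -0.33758152  0.37008329] [ 0.51  0.52 -0.04  1.61  0.02  1.02 -1.1 ] expected px 275.19001787577713 210.28126072471895 f 334.4700671188781
rot 3.075 [ 0.38608855 -0.28560045  0.40453762] [ 0.51  0.18  0.06  2.01 -0.01  0.95 -1.48] expected px 275.71046786142455 212.4486246482233 f 334.4700671188781
```

View pics/w_hub.png

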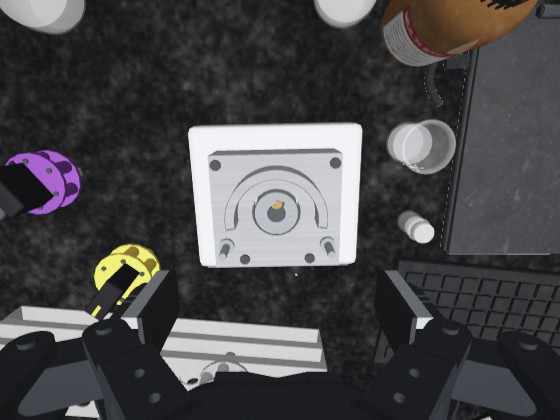

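View pics/w_rot.png

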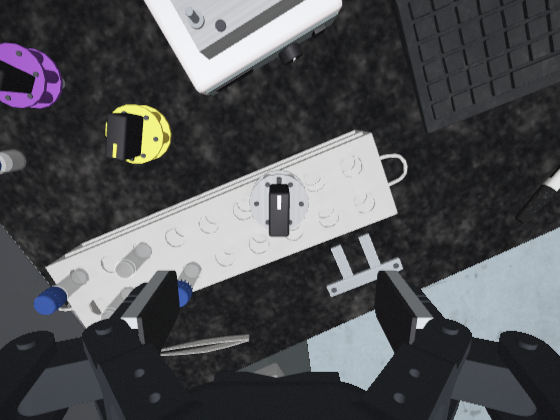

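The hub is at about (276,212) in the wrist view, with its bore and keyway pointing up (near +x). The rotor's grip is at (279,208), nearly in line with the tool, with its index line toward up. I'll refine both numerically and look at the keyway enlarged.

Run:
```python
from h import *
f=np.load("pics/w_rot.npz"); C=cloud(f["K"],f["P"],f["d"]); a=C[170:245,235:325].reshape(-1,3)
s=a[(a[:,2]>.121)&(a[:,2]<.135)]; w,V=np.linalg.eigh(np.cov(s[:,:2].T)); print("grip",len(s),np.median(s,0),cv2.minAreaRect((s[:,:2]*1e3).astype(np.float32)),V[:,1],np.sqrt(w*12))
f=np.load("pics/w_hub.npz"); K,P=f["K"],f["P"]; C=cloud(K,P,f["d"]); 
print("heights row212",np.round(C[212,250:304:3,2],3))
# rectified top-down view of plane z=.092, 0.1 mm... 0.25mm/px, up=+x, right=-y
c=np.array([.5665,-.337]); n=400; S=.0002
g=lambda i,j:[c[0]+(n/2-i)*S,c[1]-(j-n/2)*S,.092]
src=[];
for i,j in ((0,0),(0,n),(n,n),(n,0)):
    q=P[:3,:3].T@(np.array(g(i,j))-P[:3,3]); q=K@q; src.append(q[:2]/q[2])
H=cv2.getPerspectiveTransform(np.float32(src),np.float32([(0,0),(n,0),(n,n),(0,n)]))
A=cv2.warpPerspective(f["p"],H,(n,n),flags=cv2.INTER_CUBIC)
t=np.load("pics/top0.npz"); m=eyes.camera_model("top"); K,P=m["mtx"],m["pose"]; src=[]
for i,j in ((0,0),(0,n),(n,n),(n,0)):
    q=K@(P[:3,:3].T@(np.array(g(i,j))-P[:3,3])); src.append(q[:2]/q[2])
B=cv2.warpPerspective(t["p"],cv2.getPerspectiveTransform(np.float32(src),np.float32([(0,0),(n,0),(n,n),(0,n)])),(n,n),flags=cv2.INTER_CUBIC)
for X in (A,B): 
    X[::50,:]=X[::50,:]//2; X[:,::50]=X[:,::50]//2
cv2.imwrite("pics/rect.png",np.hstack([A,B]))
```

```text
grip 934 [ 0.38401373 -0.28723492  0.12813114] ((382.7116394042969, -286.88165283203125), (15.484334945678711, 35.59101104736328), 61.920894622802734) [-0.87722429  0.48008077] [0.01566997 0.03626122]
heights row212 [0.089 0.078 0.093 0.092 0.093 0.093 0.08  0.068 0.065 0.064 0.067 0.075
 0.093 0.093 0.34  0.092 0.072 0.09 ]
```

View pics/rect.png

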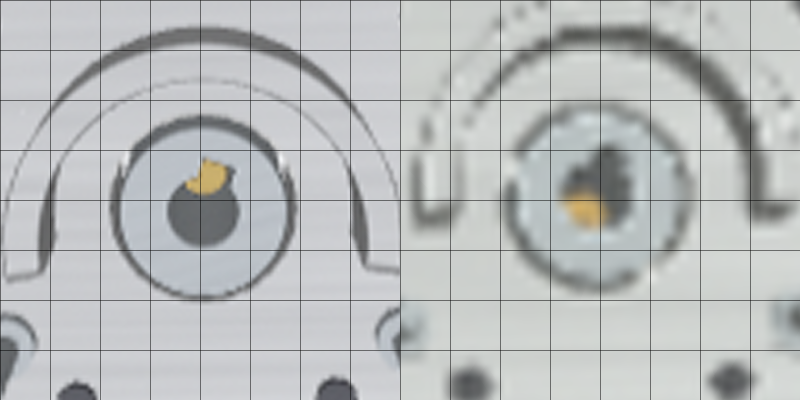

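The wrist and top views agree on a keyway angle of about -17° and a hub at about (0.565,-0.337). I'll fit a template for that numerically, then grasp, lift, hover beside the hub, and look at the held rotor.

Run:
```python
from h import *
def rect(p,K,P,c,z=.092,n=400,S=.0002):
    src=[]
    for i,j in ((0,0),(0,n),(n,n),(n,0)):
        q=K@(P[:3,:3].T@(np.array([c[0]+(n/2-i)*S,c[1]-(j-n/2)*S,z])-P[:3,3])); src.append(q[:2]/q[2])
    return cv2.warpPerspective(p,cv2.getPerspectiveTransform(np.float32(src),np.float32([(0,0),(n,0),(n,n),(0,n)])),(n,n),flags=cv2.INTER_CUBIC)
m=eyes.camera_model("top"); t=np.load("pics/top0.npz"); f=np.load("pics/w_hub.npz")
jj,ii=np.meshgrid(np.arange(400),np.arange(400)); X=(200-ii)*.2; Y=-(jj-200)*.2
for n,p,K,P in (("wrist",f["p"],f["K"],f["P"]),("top",t["p"],m["mtx"],m["pose"])):
    A=rect(p,K,P,(.5665,-.337)).astype(int); mask=((A.min(2)<135)).astype(float)
    best=None
    for cx in np.arange(-4,3,.4):
      for cy in np.arange(-3,3,.4):
        x,y=X-cx,Y-cy; r=np.hypot(x,y); w=r<14
        for th in np.radians(np.arange(-40,11,3)):
            k=x*np.cos(th)+y*np.sin(th); l=-x*np.sin(th)+y*np.cos(th)
            T=(r<6.8)|((k>0)&(k<10)&(abs(l)<3.3)); s=abs(T-mask)[w].sum()
            if best is None or s<best[0]: best=(s,.5665+cx/1e3,-.337+cy/1e3,np.degrees(th))
    print(n,best)
rz=.066; yaw=np.radians(-118.3); q=quat(yaw); xy=(.3845,-.2865)
robot.command_gripper(.06,80)
robot.move_to([*xy,.33],q)
print("touch",robot.servo_line([*xy,.270],rate=.08,contact_N=8),robot.current_tool_pos())
robot.command_gripper(0.0,80); print("w",robot.current_gripper_width(),robot.current_finger_force())
robot.sleep(.2); robot.servo_line([*xy,.42],rate=.12); print("w",robot.current_gripper_width(),robot.current_contact_force(),robot.current_t())
robot.move_to([.5645,-.3372,.42],quat(np.radians(-118.3+11.3))); robot.sleep(.3)
K,P=wcam(); p,d=eyes.snapshot("wrist"); np.savez("pics/w_held.npz",p=p,d=d,K=K,P=P); cv2.imwrite("pics/held.png",p)
s,ds=eyes.snapshot("side"); np.savez("pics/side_held.npz",p=s,d=ds); cv2.imwrite("pics/side_held.png",s)
print(robot.current_t(),robot.current_tool_pos(),robot.current_contact_force())
```

```text
wrist (np.float64(241.0), np.float64(0.5641), np.float64(-0.3376), np.float64(-19.0))
top (np.float64(384.0), np.float64(0.5677), np.float64(-0.33640000000000003), np.float64(-19.0))
touch False [ 0.3847358  -0.28665909  0.27041332]
w 0.014660620354097542 78.536936044693
w 0.014781593665641413 [ 0.34043735 -0.28336962 -1.88652993] 6.825
8.0 [ 0.56405226 -0.33726296  0.42054429] [ 0.23215068  0.5793621  -1.35569429]
```

View pics/held.png

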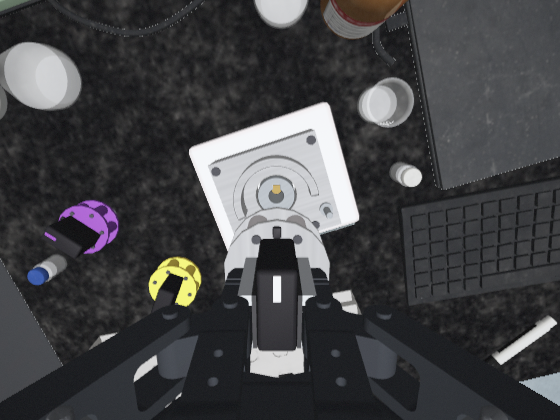

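View pics/side_held.png

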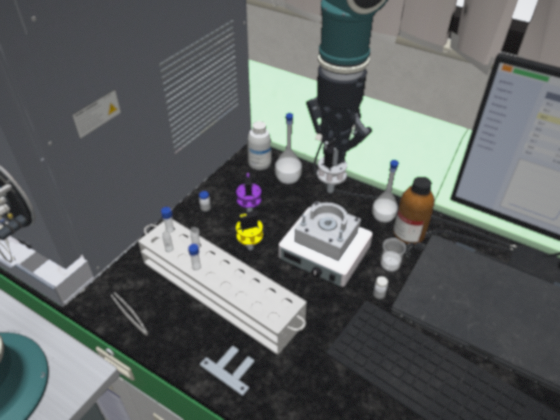

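The rotor is held upright. The wrist view shows its disc front edge at about (276,210), the white index line up, and the hub at about (276,192) in the same frame. I'll fit the disc and the hub in the tool frame from this one picture, so the calibration bias cancels.

Run:
```python
from h import *
from scipy.optimize import least_squares
f=np.load("pics/w_held.npz"); K,P=f["K"],f["P"]; M=eyes.camera_model("wrist")["T_tool_cam"]
C=cloud(K,M,f["d"])   # tool frame
a=C[180:340,200:350].reshape(-1,3); s=a[(abs(a[:,2]-.177)<.004)&(np.hypot(a[:,0],a[:,1])<.034)]
print(len(s),"disc depth",np.median(s[:,2]),s.min(0),s.max(0))
e=[]
for b in np.arange(-.022,.0221,.001):
    k=s[abs(s[:,1]-b)<.0005]
    if len(k): e.append([k[:,0].max(),b])
e=np.array(e); r=least_squares(lambda c:np.hypot(e[:,0]-c[0],e[:,1]-c[1])-.026,[0,0],loss="soft_l1",f_scale=.0007); print("disc centre tool",r.x,len(e),abs(r.fun).mean())
g=a[abs(a[:,2]-.141)<.003]; g=g[(abs(g[:,1])<.015)&(abs(g[:,0])<.03)]
print("grip top",len(g),cv2.minAreaRect((g[:,:2]*1e3).astype(np.float32)))
# hub in world from this picture (rectified, same template)
n=400;S=.0002;c=(.5645,-.3375);src=[]
for i,j in ((0,0),(0,n),(n,n),(n,0)):
    q=K@(P[:3,:3].T@(np.array([c[0]+(n/2-i)*S,c[1]-(j-n/2)*S,.092])-P[:3,3])); src.append(q[:2]/q[2])
A=cv2.warpPerspective(f["p"],cv2.getPerspectiveTransform(np.float32(src),np.float32([(0,0),(n,0),(n,n),(0,n)])),(n,n),flags=cv2.INTER_CUBIC)
jj,ii=np.meshgrid(np.arange(400),np.arange(400)); X=(200-ii)*.2; Y=-(jj-200)*.2; m=A.min(2)<135; best=None
for cx in np.arange(-4,4,.4):
  for cy in np.arange(-4,4,.4):
    x,y=X-cx,Y-cy; rr=np.hypot(x,y); w=rr<13
    for th in np.radians(np.arange(-40,11,3)):
      k=x*np.cos(th)+y*np.sin(th); l=-x*np.sin(th)+y*np.cos(th); T=(rr<6.8)|((k>0)&(k<10)&(abs(l)<3.3)); v=(T^m)[w].sum()
      if best is None or v<best[0]: best=(v,c[0]+cx/1e3,c[1]+cy/1e3,np.degrees(th))
print("hub",best); T=R.from_quat(robot.current_ee_rot()).as_matrix(); print("yaw of tool x",np.degrees(np.arctan2(T[1,0],T[0,0])), "tilt",T[:,2])
```

```text
2800 disc depth 0.1783112712441216 [-0.0068344  -0.02503534  0.1730284 ] [0.0241446  0.02629161 0.18097362]
disc centre tool [-0.00233724  0.00060557] 45 0.00014887912427744829
grip top 3104 ((1.2550878524780273, -1.744211196899414), (32.722755432128906, 27.23662757873535), 16.251497268676758)
hub (np.int64(285), np.float64(0.5641), np.float64(-0.3375), np.float64(-19.0))
yaw of tool x -17.025965374295232 tilt [ 5.38904132e-04 -3.29172463e-04 -9.99999801e-01]
```

```bash
cat >> h.py <<'E'
OFF=np.array([-.0023,.0006]); HUB=np.array([.5641,-.3375])
def tcp(psi,z,d=(0,0)):
    a=np.radians(psi); x=np.array([np.cos(a),np.sin(a)]); y=np.array([np.sin(a),-np.cos(a)])
    return [*(HUB+np.array(d)-OFF[0]*x-OFF[1]*y),z], quat(a-np.pi/2)
def st(l): print(l,"t%.2f"%robot.current_t(),"tcp",np.round(robot.current_tool_pos(),4),"F",np.round(robot.current_contact_force(),1),"M",np.round(robot.current_torque(),2))
E
python3 - <<'E'
from h import *
p,q=tcp(-18,.36); robot.move_to(p,q); robot.sleep(.2); st("above")
for z,r,c in ((.340,.06,5),(.327,.025,4),(.309,.02,5)):
    p,q=tcp(-18,z); h=robot.servo_line(p,rate=r,contact_N=c); st(f"{z} hit={h}")
    if h: break
K,P=wcam(); s,_=eyes.snapshot("side"); w,_=eyes.snapshot("wrist"); cv2.imwrite("pics/ins.png",np.hstack([cv2.resize(s[120:300,240:420],(400,400)),cv2.resize(w[100:340,160:400],(400,400))]))
E
```

```text
above t8.55 tcp [ 0.5671 -0.338   0.3625] F [ 0.3  0.7 -1.5] M [-0.05  0.02  0.07]
0.34 hit=False t9.03 tcp [ 0.5664 -0.3376  0.3393] F [ 0.7 -0.1 -0.7] M [-0.06 -0.02  0.06]
0.327 hit=False t9.70 tcp [ 0.5665 -0.3376  0.327 ] F [-0.3  0.5 -0.4] M [ 0.  0. -0.]
0.309 hit=False t10.75 tcp [ 0.5665 -0.3377  0.3092] F [-0.3 -0.5 -1.2] M [0.02 0.02 0.02]
```

Run:
```python
from h import *
for z,c in ((.3005,12),(.2925,18)):
    p,q=tcp(-18,z); h=robot.servo_line(p,rate=.008,contact_N=c); st(f"{z} hit={h}"); 
robot.sleep(.5); st("hold"); robot.sleep(.5); st("hold"); print(robot.current_gripper_width(),robot.current_finger_force())
K,P=wcam(); s,_=eyes.snapshot("side"); w,d=eyes.snapshot("wrist"); a=cloud(K,eyes.camera_model("wrist")["T_tool_cam"],d)[180:340,200:350].reshape(-1,3); a=a[(abs(a[:,2]-.177)<.006)&(np.hypot(a[:,0],a[:,1])<.024)]; print("disc depth",np.median(a[:,2]))
cv2.imwrite("pics/ins.png",np.hstack([cv2.resize(s[120:300,240:420],(400,400)),cv2.resize(w[100:340,160:400],(400,400))]))
```

```text
0.3005 hit=False t12.06 tcp [ 0.5666 -0.3377  0.3012] F [-0.8  1.2  5.3] M [0.3  0.47 0.02]
0.2925 hit=True t12.88 tcp [ 0.5667 -0.3378  0.2974] F [-1.8  1.3 10.5] M [0.4  0.73 0.02]
hold t13.38 tcp [ 0.5667 -0.3377  0.2977] F [-2.4  1.3  9.5] M [ 0.37  0.74 -0.01]
hold t13.88 tcp [ 0.5667 -0.3378  0.2977] F [-2.8  2.5  9.3] M [ 0.4   0.75 -0.01]
0.014947225212166742 79.95492696762085
disc depth 0.1782909155801063
```

View pics/ins.png

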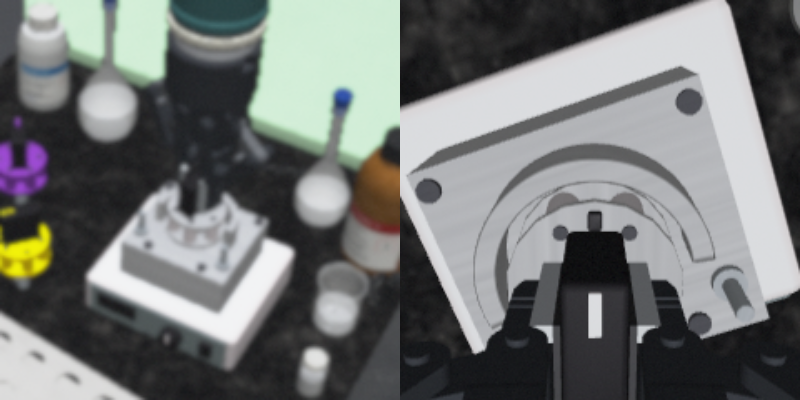

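The rotor is inside the track with the key engaged, and by the spring force it is about 1 mm short of home. I'll push on in small steps until the force rises sharply, which marks seat contact.

Run:
```python
from h import *
z=robot.current_tool_pos()[2]-.0005; 
for i in range(12):
    p,q=tcp(-18,z); h=robot.servo_line(p,rate=.004,contact_N=12); robot.sleep(.25); st(f"{z:.4f} hit={h}")
    if robot.current_contact_force()[2]>17: break
    z-=.0005
robot.sleep(.7); st("hold")
```

```text
0.2972 hit=False t14.65 tcp [ 0.5667 -0.3378  0.2986] F [-1.8  1.2  9. ] M [ 0.36  0.65 -0.02]
0.2967 hit=False t15.18 tcp [ 0.5667 -0.3378  0.2982] F [-2.6  1.9  9. ] M [0.33 0.7  0.01]
0.2962 hit=False t15.70 tcp [ 0.5667 -0.3378  0.2978] F [-3.8  1.2  9.9] M [0.43 0.77 0.05]
0.2957 hit=False t16.23 tcp [ 0.5667 -0.3378  0.2974] F [-2.9  1.6  9.6] M [ 0.39  0.78 -0.04]
0.2952 hit=False t16.75 tcp [ 0.5667 -0.3378  0.2969] F [-2.6  1.3 10.9] M [0.43 0.8  0.01]
0.2947 hit=False t17.27 tcp [ 0.5667 -0.3379  0.2968] F [-4.5  2.6 11.9] M [0.56 0.95 0.02]
0.2942 hit=False t17.80 tcp [ 0.5667 -0.3378  0.2967] F [-4.8  2.2 15.1] M [0.67 1.19 0.04]
0.2937 hit=False t18.32 tcp [ 0.5667 -0.3378  0.2967] F [-5.   3.2 16.6] M [0.81 1.38 0.04]
0.2932 hit=False t18.85 tcp [ 0.5667 -0.3378  0.2967] F [-6.2  4.1 19.9] M [0.88 1.6  0.04]
hold t19.55 tcp [ 0.5667 -0.3378  0.2967] F [-6.3  3.7 19.2] M [ 0.86  1.6  -0.02]
```

Run:
```python
from h import *
print(robot.current_finger_force(),robot.job_done()); st("end")
```

```text
the job is handed in; nothing more can be done
81.2628185749054 None
the job is handed in; nothing more can be done
```

The rotor is seated in the pump hub with its key in the keyway, still gripped and pressed down at about 20 N; I handed the job in at about 19.6 s, and no verdict came back.

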